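# Click the cutter-lift spring tensioner round to its pin

### The arm

A 6-joint arm with a two-finger parallel gripper is mounted at the origin on the work surface. World frame = base frame: x ahead of the robot, y to its left, z up, the work surface at z = 0. Lengths are in m, angles in rad, forces in N, time in s.
With the tool pointing down it reaches from about 0.425 to 1.125 m from the base axis. Payload 14.9 kg.
Tool frame: the origin (TCP) lies midway between the tips of the shut fingers; the grasp point (between the pads) lies behind it (grasp_offset is the z of the grasp point in the tool frame, in m); z points along the fingers, y is the line along which they close (so a half turn about z gives the same grasp; the last joint's range is limited). The gripper opens to 91 mm and grips with 3 to 60 N. Pads are 32 mm wide; open, the fingers measure 118 mm over their backs; the gripper's body (76 mm by 178 mm) begins 60 mm behind the grasp point.
Start: joints at [1.218, 0.379, 1.734, -0, 1.028, -0.033], TCP at [0.22, 0.665, 0.214] pointing down, gripper open.
Joint ranges: [-2.77, 2.77], [-0.74, 2.19], [0, 2.66], [-1.06, 4.2], [0.31, 2.87], [-3.08, 3.08]. Speed limits (rad/s): [1.89, 1.89, 2.39, 3.14, 3.14, 3.14].

### API

Orientations are given as a 3x3 rotation matrix whose columns are the frame's x, y, z axes.
In Python, from bench import get_state, read_camera, finish_job, grasp_offset gives the robot as it stands. The module is installed in compiled form; this text tells all that it offers.
- The arm moves only by the tool jog_arm, never from a script. Its argument "targets" is a list of rows, each a list of 3 entries, a list of its own where there are three numbers: the shift along the tool's x, y, z in m, then the turn, a rotation vector about the tool's x, y, z in degrees, then the closure in counts, from 0 (fully open) to 255 (shut). A call has 1 to 5 rows; each row is the pose to reach, as a shift and turn from the pose commanded when the call began, along the tool's axes at that moment; what a row does not reach only later rows make up. A row lasts 1/10 s, in which the tool goes at most 50 mm and 8.59 degrees, less where a joint would pass 70% of its speed; a pose out of reach is approached as far as the arm can. A call with a gripper value outside its range is refused whole. The fingers move at their own pace and stop on an object; the grip force is fixed at half the most. Time passes only in rows, so rows that repeat a pose let the fingers close. It gives the time, the measured TCP pose, the force, the opening and the grip force at its end, in the units of the state.
- get_state(): the state, without advancing time (a new reading comes with each control period).
- read_camera(name): name is "scene" or "top"; returns a dict with "frame" (420x560x3 uint8, blue, green, red), "fx", "fy", "cx", "cy" (pixels), "rvec" (rotation vector, rad) and "tvec" (3), from world to camera coordinates, as OpenCV has them. Camera axes: x right, y down, z forward; pixel columns grow to the right and rows downward; lengths in m; the calibration is good to about 2 mm. A picture is of the moment at which its call begins. There is no depth.
- finish_job(): hands the job in; it is judged then, once.
The state is a dict: "time": time; "joint_pos": joint angles; "qvel": joint speeds; "effort": joint torques, N m; "eef_pos": TCP position; "eef_rot": TCP orientation; "ft_force": force on the tool from outside, world axes, zero at the start; "ft_torque": the same for the moment, N m; "finger_gap": opening from 0.0 (shut) to 1.0 (fully open); "grasp_force": force on a finger pad.
Only numpy, scipy, OpenCV 4.12 (cv2) and the standard library are available. Lean on these libraries where they do the work, as an engineer would, in place of code of your own. Each camera call takes 0.05 s, during which the arm holds its last target. There are 200 camera calls.

### The job

On the bench of the record-cutting lathe, set the lift-spring tensioner: turn the knob on the toothed ratchet wheel clockwise (seen from above) until its white pointer is at the ball-headed pin and the pawl has dropped into the tooth there, not a tooth short and not a tooth past it, then let go so that the pawl holds it. Leave the similar knob on the smooth round disc as it is.

Things in the scene. Friction and masses are not known exactly. Their poses are not given: they have to be found in the camera images.
- ratchet_grip (a point): Black bar knob (46 long, 16 wide, 29 to 72 mm above the bench) on a toothed brass wheel, 86 mm across, top at 24 mm, with steel pawl, on a 165 x 155 x 8 mm dark steel plate. Point on the vertical wheel axis, 55 mm above the bench; turns with the wheel: z up, x along the bar to the white pointer (tip 53 mm out). Turns clockwise only, 0.08 to 0.13 N m against a return spring; the pawl stops it turning back.
- ball_pin: Fixed white plastic pin with a 20 mm ball head (top 32 mm above the bench) on the tensioner's plate, 70 mm from the wheel axis; origin at its foot, 8 mm above the bench; axes mean nothing. Two others on that circle are plain white stubs, 6 mm wide, top 18 mm above the bench. The pins stand at teeth 1, 2 and 3 (22.5 degrees each) clockwise of the pointer's start; which is the ball varies.
- pawl (a joint): Angle of the sprung pawl (rad): 0 when dropped in behind a tooth, about 0.13 as it rides over a tip. It drops 2 to 3 degrees after the pointer passes a tooth's line; on release the wheel falls back onto it, pointer on that line. So turn the pointer about 12 (5 to 20) degrees past the pin, then let go. If turned less, it falls back to the tooth before.
- plain_pointer (a point): Tip of the white pointer of the other knob, 53 mm from that knob's axis, 27 mm above the bench: same bar, plate and pointer, but on a smooth round brass disc with no teeth, pawl or pins. Its x points outwards from that axis. Not to be turned.
Not all that is in view belongs to the job. Leave any green look-alike of the part that bears ratchet_grip alone.

How it is judged:
At the end, for the whole second after the job is handed in: The pointer of the toothed wheel points at the ball-headed pin within about 10 degrees (12.5 mm either side of the pointer's line at the pin), the pawl has dropped in (below 0.05 rad) and is still, and the knob is released (x of ball_pin in the frame of ratchet_grip above 0.055 m and y of ball_pin in the frame of ratchet_grip between -0.0125 and 0.0125 m and value of joint pawl below 0.05 rad and velocity of joint pawl below 0.1 rad/s); the robot touches nothing.
It fails at once if the knob on the smooth disc is turned (its pointer tip moves more than 15 mm) (distance of plain_pointer from where it was at the start of the episode above 0.015 m).
It also fails if it takes over 38 s, if anything falls off the work surface, if the arm or the gripper's body presses on something with over 40 N, if the wrist force passes 120 N, or if a joint passes its speed limit or range.

## Working session

There is one attempt and no reset: what is moved stays moved. The work goes in short steps, Python scripts to look and compute and a tool call to move; the robot and the scene stay as the last step left them, time stands still between calls to the robot, and variables do not carry over. Pictures are saved under pics/ and viewed, at most 10 in all, crops included, and the job is handed in when it is done.

Besides the shell and the picture viewer there is one more tool, called after ">>>" by a JSON object that holds its "method" and its "body". jog_arm: Moves the arm, as the interface text tells. Its arguments: {"type":"object","properties":{"targets":{"type":"array"}},"required":["targets"]}

```bash
mkdir -p pics; cat > h.py <<'E'
import numpy as np, cv2
from bench import *
def cam(n):
    c=read_camera(n); K=np.array([[c["fx"],0,c["cx"]],[0,c["fy"],c["cy"]],[0,0,1.]])
    return c["frame"],K,cv2.Rodrigues(np.array(c["rvec"],float))[0],np.array(c["tvec"],float).ravel()
def ray(K,R,t,px,z):
    d=R.T@np.linalg.inv(K)@np.array([px[0],px[1],1.]); o=-R.T@t
    return o+d*(z-o[2])/d[2]
E
python3 - <<'E'
from h import *
s=get_state();print({k:np.round(v,3).tolist() for k,v in s.items()},grasp_offset)
for n in("top","scene"):
    f,K,R,t=cam(n);cv2.imwrite(f"pics/{n}0.png",f);np.savez(n,K=K,R=R,t=t,f=f);print(n,K[0,0],-R.T@t,R.round(2).tolist())
E
```

```text
{'time': 0.0, 'joint_pos': [1.218, 0.379, 1.735, 0.0, 1.028, -0.033], 'qvel': [-0.002, -0.001, -0.0, -0.0, -0.0, 0.001], 'effort': [0.001, -76.374, -43.435, 0.065, 0.043, -0.0], 'eef_pos': [0.22, 0.664, 0.213], 'eef_rot': [[-0.949, 0.314, -0.0], [0.314, 0.949, -0.001], [0.0, -0.001, -1.0]], 'ft_force': [0.168, 0.262, -0.432], 'ft_torque': [0.0, -0.013, 0.006], 'grasp_force': 0.0, 'finger_gap': 1.0} -0.0188
top 442.67928216002815 [0.45488991 0.01009586 1.09183869] [[-0.01, -1.0, 0.01], [-1.0, 0.01, -0.09], [0.09, -0.01, -1.0]]
scene 530.963962795127 [ 1.46413017 -0.27030257  0.77611601] [[0.28, 0.96, -0.0], [0.57, -0.17, -0.8], [-0.77, 0.22, -0.6]]
```

View pics/top0.png

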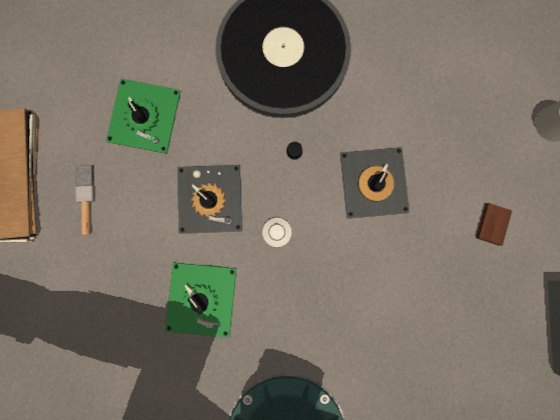

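View pics/scene0.png

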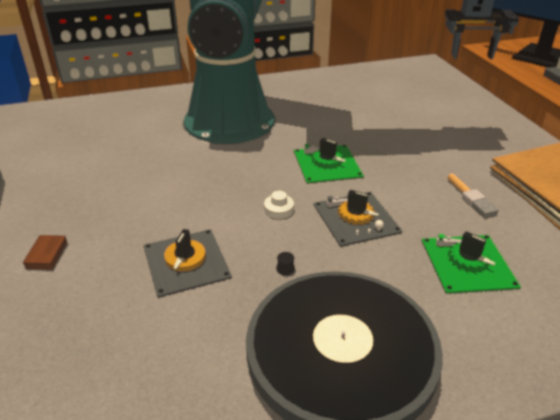

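Candidates in the top picture:
- Toothed brass wheel on a dark plate at (208,200).
- Smooth disc on a dark plate at (377,183), not to be turned.
- Green look-alikes at (140,115) and (199,302).

By the description I choose (208,200). The ball pin looks to be at (196,174), with stubs at (208,172) and (219,174). I'll check this in a crop.

```bash
python3 - <<'E'
from h import *
d=np.load("top.npz");e=np.load("scene.npz")
a=cv2.resize(d["f"][160:240,170:250],None,fx=7,fy=7,interpolation=cv2.INTER_CUBIC)
cv2.imwrite("pics/c1.png",a)
b=cv2.resize(e["f"][180:250,310:405],None,fx=8,fy=8,interpolation=cv2.INTER_CUBIC)
cv2.imwrite("pics/c2.png",b)
E
```

```text
(no output)
```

View pics/c1.png

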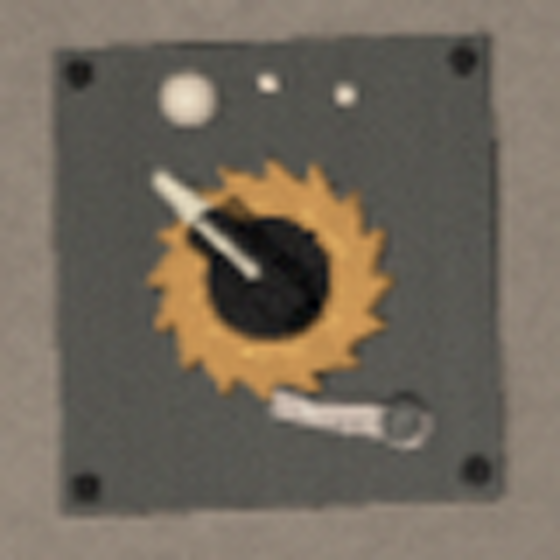

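View pics/c2.png

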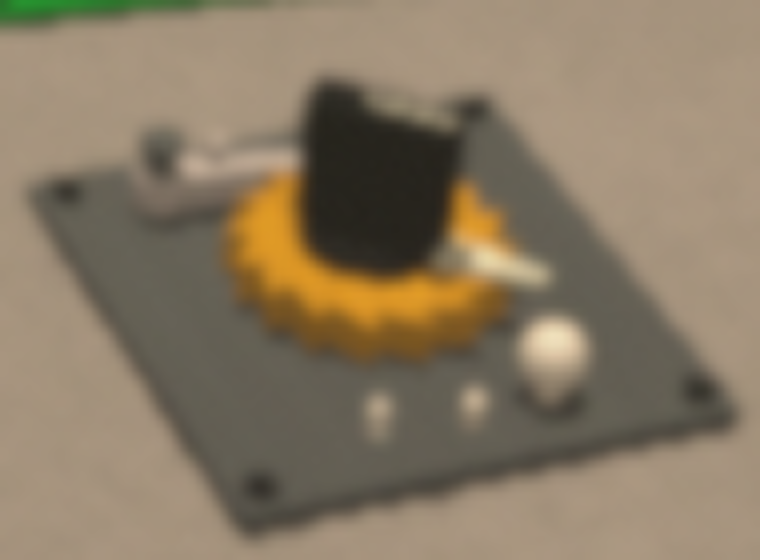

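The crop (7x) shows a toothed wheel centred near (268,279), its pointer tip at (156,176), the ball at (188,99) and stubs at (268,83) and (345,95). So the ball is at tooth 1.

```bash
python3 - <<'E'
from h import *
from scipy.optimize import least_squares
d=np.load("top.npz")
def P(u,v,z): return ray(d["K"],d["R"],d["t"],(170+(u+.5)/7-.5,160+(v+.5)/7-.5),z)
ball=P(188,99,.022);s1=P(268,83,.018);s2=P(345,95,.018);tip=P(156,176,.027);wc=P(268,279,.024)
print(ball,s1,s2,tip,wc)
def f(x):
    r=[]
    for k,p,rad in((0,tip,.053),(1,ball,.07),(2,s1,.07),(3,s2,.07)):
        a=x[2]-np.radians(22.5)*k; r+=list(x[:2]+rad*np.array([np.cos(a),np.sin(a)])-p[:2])
    return np.array(r+list(x[:2]-wc[:2]))*1e3
o=least_squares(f,[*wc[:2],.8]);c=o.x[:2];th=o.x[2];print(o.x,np.degrees(th),f(o.x).round(1))
s=get_state();R=s["eef_rot"];p=s["eef_pos"]
# want tool y perpendicular to bar
for want in (th+np.pi/2,th-np.pi/2):
    cur=np.arctan2(R[1][1],R[0][1]); dz=np.degrees(want-cur);dz=(dz+180)%360-180
    print("world yaw delta",dz,"toolz turn",-dz)
print("shift tool",np.array(R).T@(np.array([*c,.2])-p))
E
```

```text
[0.62713175 0.21334255 0.022     ] [0.6332168  0.18618742 0.018     ] [0.62876101 0.15923907 0.018     ] [0.59948542 0.22319666 0.027     ] [0.5636516  0.18471683 0.024     ]
[0.56330412 0.18456979 0.81230155] 46.54145034147135 [ 0.3 -0.2  0.1 -0.3  0.1  0.3 -0.1  0.3 -0.3 -0.1]
world yaw delta 64.86459081616374 toolz turn -64.86459081616374
world yaw delta -115.13540918383627 toolz turn 115.13540918383627
shift tool [-0.47674215 -0.34732048  0.0136754 ]
```

>>> {"method": "jog_arm", "body": {"targets": [[[-0.477,-0.347,0.014],[0,0,-65],0],[[-0.477,-0.347,0.014],[0,0,-65],0],[[-0.477,-0.347,0.014],[0,0,-65],0],[[-0.477,-0.347,0.014],[0,0,-65],0],[[-0.477,-0.347,0.014],[0,0,-65],0]]}}

```text
time: 0.6
eef_pos: [0.3642, 0.4629, 0.2079]
eef_rot: [[-0.911, -0.412, -0.0], [-0.412, 0.911, -0.0], [0.0, -0.0, -1.0]]
ft_force: [0.6, -0.2, 0.6]
finger_gap: 1.002
grasp_force: 0.0
```

```bash
cat >> h.py <<'E'
def rem(z,want_y_deg=136.54,c=(.5633,.1846)):
    s=get_state();R=np.array(s["eef_rot"])
    dz=want_y_deg-np.degrees(np.arctan2(R[1,1],R[0,1]));dz=(dz+180)%360-180
    print("t",round(s["time"],2),"pos",np.round(s["eef_pos"],4),"shift",(R.T@(np.array([*c,z])-s["eef_pos"])).round(4),"turn z",round(-dz,2),"tilt",R[:2,2].round(4),"gap",s["finger_gap"],"j",np.round(s["joint_pos"],2))
E
python3 -c "
from h import *
rem(.2)"
```

```text
t 0.6 pos [0.3642 0.4629 0.2079] shift [-0.0669 -0.3356  0.0079] turn z -22.23 tilt [-0.0002 -0.0003] gap 1.0020768430452047 j [ 0.86  0.21  1.97 -0.    0.96 -1.13]
```

>>> {"method": "jog_arm", "body": {"targets": [[[-0.067,-0.336,0.008],[0,0,-22],0],[[-0.067,-0.336,0.008],[0,0,-22],0],[[-0.067,-0.336,0.008],[0,0,-22],0],[[-0.067,-0.336,0.008],[0,0,-22],0],[[-0.067,-0.336,0.008],[0,0,-22],0]]}}

```text
time: 1.1
eef_pos: [0.5047, 0.264, 0.2023]
eef_rot: [[-0.695, -0.719, -0.0], [-0.719, 0.695, -0.0], [0.0, 0.0, -1.0]]
ft_force: [1.3, -0.2, 0.4]
finger_gap: 1.001
grasp_force: 0.0
```

```bash
python3 -c "
from h import *
rem(.15)"
```

```text
t 1.1 pos [0.5047 0.264  0.2023] shift [ 0.0164 -0.0973  0.0523] turn z -0.57 tilt [-0.0001 -0.    ] gap 1.0008520919731372 j [ 0.44  0.19  2.01  0.    0.94 -1.93]
```

>>> {"method": "jog_arm", "body": {"targets": [[[0.016,-0.09,0.03],[0,0,0],0],[[0.016,-0.09,0.05],[0,0,0],0],[[0.016,-0.09,0.05],[0,0,0],0],[[0.016,-0.09,0.05],[0,0,0],0],[[0.016,-0.09,0.05],[0,0,0],0]]}}

```text
time: 1.6
eef_pos: [0.5574, 0.1925, 0.1529]
eef_rot: [[-0.695, -0.719, 0.0], [-0.719, 0.695, 0.0], [-0.0, 0.0, -1.0]]
ft_force: [-0.4, 0.4, 0.2]
finger_gap: 0.998
grasp_force: 0.0
```

```bash
python3 -c "
from h import *
rem(.04)"
```

```text
t 1.6 pos [0.5574 0.1925 0.1529] shift [ 0.0016 -0.0097  0.1129] turn z -0.58 tilt [0.0001 0.0002] gap 0.9978149146373089 j [ 0.29  0.29  1.99  0.    0.86 -2.08]
```

>>> {"method": "jog_arm", "body": {"targets": [[[0.0016,-0.0097,0.03],[0,0,-0.6],0],[[0.0016,-0.0097,0.06],[0,0,-0.6],0],[[0.0016,-0.0097,0.09],[0,0,-0.6],0],[[0.0016,-0.0097,0.112],[0,0,-0.6],0],[[0.0016,-0.0097,0.112],[0,0,-0.6],0]]}}

```text
time: 2.1
eef_pos: [0.5617, 0.1848, 0.0389]
eef_rot: [[-0.687, -0.727, -0.003], [-0.727, 0.687, -0.001], [0.003, 0.002, -1.0]]
ft_force: [-0.9, 0.3, 0.3]
finger_gap: 1.001
grasp_force: 0.0
```

```bash
python3 -c "
from h import *
rem(.04)"
```

```text
t 2.1 pos [0.5617 0.1848 0.0389] shift [-0.001  -0.0013 -0.0011] turn z 0.1 tilt [-0.0029 -0.0008] gap 1.0014223269956901 j [ 0.28  0.47  2.    0.    0.67 -2.11]
```

Settled and clear. I'll close on the bar.

>>> {"method": "jog_arm", "body": {"targets": [[[0,0,0],[0,0,0],0],[[0,0,0],[0,0,0],200],[[0,0,0],[0,0,0],255],[[0,0,0],[0,0,0],255],[[0,0,0],[0,0,0],255]]}}

```text
time: 2.6
eef_pos: [0.5637, 0.184, 0.041]
eef_rot: [[-0.688, -0.726, 0.001], [-0.726, 0.688, 0.0], [-0.001, -0.0, -1.0]]
ft_force: [-0.0, -0.1, 0.3]
finger_gap: 0.677
grasp_force: 0.0
```

>>> {"method": "jog_arm", "body": {"targets": [[[0,0,0],[0,0,0],255],[[0,0,0],[0,0,0],255],[[0,0,0],[0,0,0],255],[[0,0,0],[0,0,0],255],[[0,0,0],[0,0,0],255]]}}

```text
time: 3.1
eef_pos: [0.5635, 0.1839, 0.0404]
eef_rot: [[-0.688, -0.726, -0.0], [-0.726, 0.688, -0.0], [0.0, 0.0, -1.0]]
ft_force: [0.7, -0.0, -0.6]
finger_gap: 0.243
grasp_force: 0.0
```

```bash
python3 -c "
from h import *
rem(.04)"
```

```text
t 3.1 pos [0.5635 0.1839 0.0404] shift [-0.0004  0.0006  0.0004] turn z 0.01 tilt [-0. -0.] gap 0.24256584530068898 j [ 0.28  0.47  2.   -0.    0.67 -2.11]
```

>>> {"method": "jog_arm", "body": {"targets": [[[0,0.0006,0],[0,0,0],255],[[0,0.0006,0],[0,0,0],255],[[0,0.0006,0],[0,0,0],255],[[0,0.0006,0],[0,0,0],255],[[0,0.0006,0],[0,0,0],255]]}}

```text
time: 3.6
eef_pos: [0.5627, 0.1846, 0.0404]
eef_rot: [[-0.688, -0.726, -0.001], [-0.726, 0.688, 0.0], [0.0, 0.001, -1.0]]
ft_force: [-2.6, 4.7, 1.8]
finger_gap: 0.175
grasp_force: 30.0
```

```bash
python3 -c "
from h import *
rem(.04,136.54-34.5)"
```

```text
t 3.6 pos [0.5627 0.1846 0.0404] shift [-0.0004 -0.0005  0.0004] turn z 34.51 tilt [-0.0006  0.0002] gap 0.1745947691660298 j [ 0.28  0.47  2.    0.    0.67 -2.11]
```

>>> {"method": "jog_arm", "body": {"targets": [[[0,-0.0004,0],[0,0,4],255],[[0,-0.0004,0],[0,0,8],255],[[0,-0.0004,0],[0,0,12],255],[[0,-0.0004,0],[0,0,16],255],[[0,-0.0004,0],[0,0,20],255]]}}

```text
time: 4.1
eef_pos: [0.5629, 0.1844, 0.0404]
eef_rot: [[-0.896, -0.444, -0.001], [-0.444, 0.896, 0.0], [0.001, 0.001, -1.0]]
ft_force: [-5.5, 5.5, 2.1]
finger_gap: 0.174
grasp_force: 30.0
```

```bash
python3 -c "
from h import *
rem(.04,136.54-34.5);print(get_state()['ft_force'],get_state()['ft_torque'],get_state()['grasp_force'])"
```

```text
t 4.1 pos [0.5629 0.1844 0.0404] shift [-0.0005 -0.0001  0.0004] turn z 14.35 tilt [-0.0009  0.0003] gap 0.1736658194645843 j [ 0.28  0.47  2.    0.    0.67 -1.75]
[-5.50074632  5.47574882  2.14890164] [1.05585754 0.79940004 0.08575605] 29.995752274990082
```

>>> {"method": "jog_arm", "body": {"targets": [[[0,0,0],[0,0,4],255],[[0,0,0],[0,0,8],255],[[0,0,0],[0,0,12],255],[[0,0,0],[0,0,14.5],255],[[0,0,0],[0,0,14.5],255]]}}

```text
time: 4.6
eef_pos: [0.5629, 0.1844, 0.0404]
eef_rot: [[-0.978, -0.207, -0.001], [-0.207, 0.978, 0.0], [0.001, 0.0, -1.0]]
ft_force: [-4.0, 3.6, 1.7]
finger_gap: 0.175
grasp_force: 30.0
```

```bash
python3 - <<'E'
from h import *
rem(.04,136.54-34.5);s=get_state();print(s['ft_force'],s['ft_torque'],s['grasp_force'])
f,K,R,t=cam("scene");a=cv2.resize(f[170:255,300:410],None,fx=7,fy=7,interpolation=cv2.INTER_CUBIC);cv2.imwrite("pics/t1.png",a)
E
```

```text
t 4.6 pos [0.5629 0.1844 0.0404] shift [-0.0004  0.0002  0.0004] turn z -0.09 tilt [-0.0007  0.0002] gap 0.17507251517594088 j [ 0.28  0.47  2.    0.    0.67 -1.5 ]
[-3.97867572  3.60953817  1.73485399] [0.84673171 0.66179737 0.13061161] 29.998060762882233
```

View pics/t1.png

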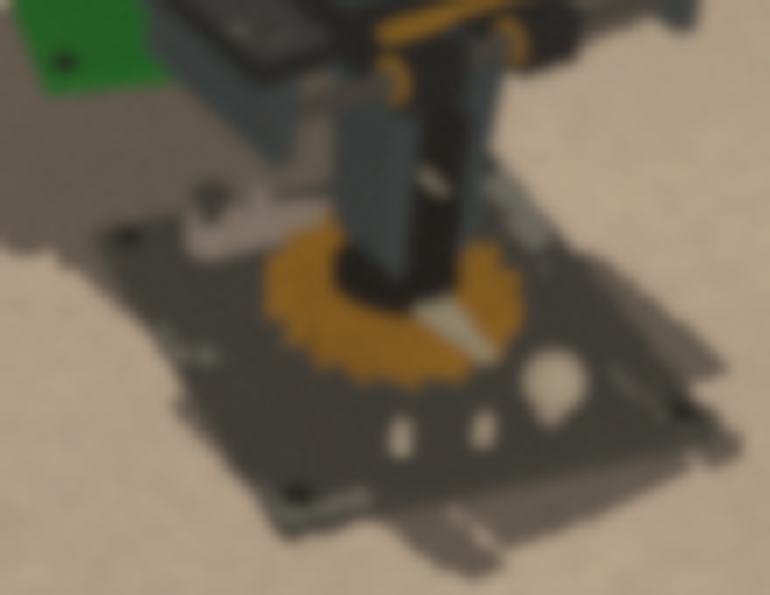

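The pointer tip (490,357) lies between the ball (553,385) and the first stub (484,428), about half a tooth past the ball as intended. I'll open the gripper.

>>> {"method": "jog_arm", "body": {"targets": [[[0,0,0],[0,0,0],0],[[0,0,0],[0,0,0],0],[[0,0,0],[0,0,0],0],[[0,0,0],[0,0,0],0],[[0,0,0],[0,0,0],0]]}}

```text
time: 5.15
eef_pos: [0.5634, 0.184, 0.0404]
eef_rot: [[-0.978, -0.209, 0.0], [-0.209, 0.978, -0.0], [-0.0, -0.0, -1.0]]
ft_force: [-0.6, -0.1, -0.1]
finger_gap: 0.581
grasp_force: 0.0
```

>>> {"method": "jog_arm", "body": {"targets": [[[0,0,0],[0,0,0],0],[[0,0,0],[0,0,0],0],[[0,0,0],[0,0,0],0],[[0,0,0],[0,0,0],0],[[0,0,0],[0,0,0],0]]}}

```text
time: 5.65
eef_pos: [0.5633, 0.1841, 0.0404]
eef_rot: [[-0.978, -0.209, -0.0], [-0.209, 0.978, -0.0], [0.0, -0.0, -1.0]]
ft_force: [-0.7, -0.3, 0.4]
finger_gap: 0.994
grasp_force: 0.0
```

>>> {"method": "jog_arm", "body": {"targets": [[[0,0,-0.03],[0,0,0],0],[[0,0,-0.07],[0,0,0],0],[[0,0,-0.11],[0,0,0],0],[[0,0,-0.15],[0,0,0],0],[[0,0,-0.16],[0,0,0],0]]}}

```text
time: 6.15
eef_pos: [0.5652, 0.1846, 0.2049]
eef_rot: [[-0.978, -0.209, 0.006], [-0.209, 0.978, 0.002], [-0.006, 0.0, -1.0]]
ft_force: [-0.5, 0.7, 0.4]
finger_gap: 0.998
grasp_force: 0.0
```

>>> {"method": "jog_arm", "body": {"targets": [[[0.05,0,-0.03],[0,0,0],0],[[0.1,0,-0.05],[0,0,0],0],[[0.12,0,-0.05],[0,0,0],0],[[0.12,0,-0.05],[0,0,0],0],[[0.12,0,-0.05],[0,0,0],0]]}}

```text
time: 6.65
eef_pos: [0.446, 0.159, 0.2504]
eef_rot: [[-0.978, -0.209, 0.001], [-0.209, 0.978, 0.0], [-0.001, 0.0, -1.0]]
ft_force: [0.0, 0.2, 0.4]
finger_gap: 1.002
grasp_force: 0.0
```

```bash
python3 - <<'E'
from h import *
rem(.2)
f,K,R,t=cam("scene");a=cv2.resize(f[170:255,300:410],None,fx=7,fy=7,interpolation=cv2.INTER_CUBIC);cv2.imwrite("pics/t2.png",a)
f,K,R,t=cam("top");a=cv2.resize(f[160:240,170:250],None,fx=7,fy=7,interpolation=cv2.INTER_CUBIC);cv2.imwrite("pics/t3.png",a)
E
```

```text
t 6.65 pos [0.446  0.159  0.2504] shift [-0.12    0.0005  0.0505] turn z -34.48 tilt [0.0007 0.0002] gap 1.001874580892578 j [ 0.29 -0.04  2.16 -0.    1.02 -1.49]
```

View pics/t2.png

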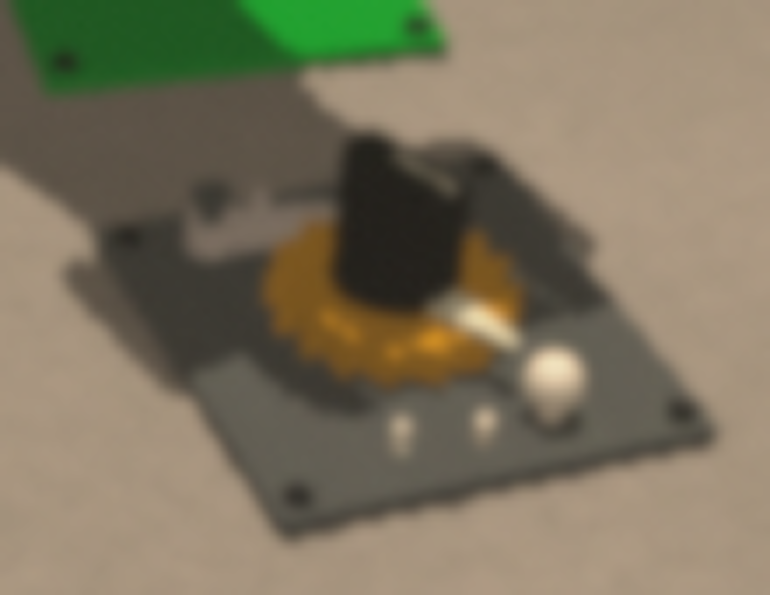

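View pics/t3.png

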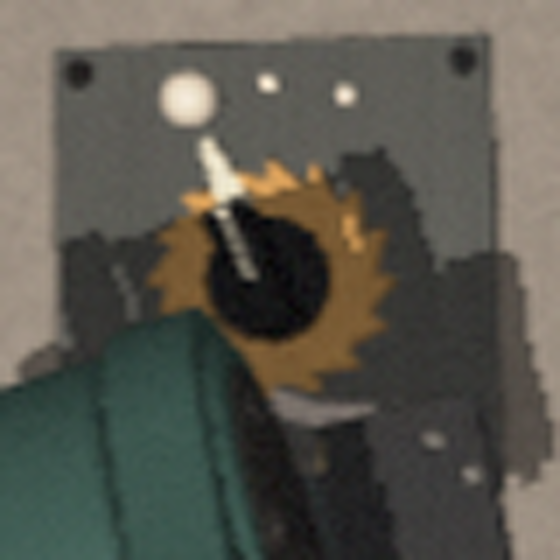

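The pointer tip (205,145) now lines up with the ball (188,99). The wheel is held on the pawl and the arm is clear.

```bash
python3 -c "
from bench import *
print(finish_job())"
```

```text
the job is handed in; nothing more can be done
None
```

I turned the toothed wheel one tooth clockwise and let go; its pointer now rests at the ball-headed pin, held by the pawl, the smooth-disc knob was not touched, and the job was handed in at about 7 s (no verdict was returned).

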